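Load the three-window filter slide into the fluorometer

ROBOT

A 6-joint arm with a two-finger parallel gripper is mounted at the origin on the work surface. World frame = base frame: x ahead of the robot, y to its left, z up, the work surface at z = 0. Lengths are in m, angles in rad, forces in N, time in s.
With the tool pointing down it reaches from about 0.325 to 0.775 m from the base axis. Payload 5.5 kg.
Tool frame: the origin (TCP) lies midway between the tips of the shut fingers; the grasp point (between the pads) lies 19 mm behind it; y points along the fingers, x is the direction in which the jaws open and shut, and the axes are right-handed (so a half turn about y gives the same grasp; the last joint's range is limited). The gripper opens to 88 mm and grips with 3 to 60 N. Pads are 20 mm wide; open, the fingers measure 115 mm over their backs; the gripper's body (75 mm by 178 mm) begins 61 mm behind the grasp point.
Start: joints at [-1.336, 0.091, 1.231, -0, 1.82, -0.057], TCP at [0.173, -0.575, 0.223] pointing down, gripper open.
Joint ranges: [-2.87, 2.87], [-0.86, 2.18], [0.17, 2.46], [-1.51, 4.65], [0.06, 2.69], [-2.65, 2.65]. Speed limits (rad/s): [2.57, 2.57, 3.01, 3.14, 3.14, 3.14].

INTERFACE

Orientations are given as a 3x3 rotation matrix whose columns are the frame's x, y, z axes.
In Python, from plant import robot, kin, viewer gives the robot as it stands. The module is installed in compiled form; this text tells all that it offers. Calls block until the motion is done:
- robot.move_to(position, orientation): joint-space move of the TCP to a pose.
- robot.move_straight(position, rot=None, rate=0.15, f_stop=None): straight line of the TCP; rot=None keeps the orientation; rate is the mean speed in m/s. With f_stop (N) it stops when the force on the tool has changed by that much, and returns True; else False.
- robot.movej(angles): joint-space move.
- robot.open_jaws() and robot.grasp(effort=None): open the fingers fully, or close them until they stop; effort is the grip in N (None keeps the last).
- robot.dwell(seconds).
- kin.inverse_kinematics(position, orientation): joint angles nearest the present ones, or None.
- viewer.get_image(name): name is "scene" or "top" or "wrist"; returns the picture (384x512x3 uint8, red, green, blue); there is no depth.
- viewer.camera_info(name): a dict with "fx", "fy", "cx", "cy" (pixels), "view" (4x4, takes a point from world to camera coordinates); the wrist camera has in their place "hand_eye" (4x4, takes a point from camera to tool coordinates, whose origin is the TCP and whose axes are the tool frame's). Camera axes: x right, y down, z forward; pixel columns grow to the right and rows downward; lengths in m; the calibration is good to about 2 mm. A picture is of the moment at which its call begins: read the wrist's pose just before it. camera_info takes no time and is no camera call.
A pose or a line that the arm cannot do raises robot.PlanningError and nothing moves.
- robot.finish_job(): hands the job in, once; it reports no verdict.
Trained networks look in the newest picture that a camera, given by its name, has taken for a name from the list of things; names that differ only in an ending like _2 or _b are one class to them, and where a whole thing is asked for, a point or a joint stands for the part that bears it (a point fixed in the world has none). Each returns a list of dicts, best first, with "conf" (0 to 1); they miss things now and then, are a little off and sometimes report something else, mostly with a low value. They report only what shows in the picture. A call takes as long as a camera call. They do not tell look-alikes from the thing itself.
- viewer.spot_in(camera, target): "extent" ([left, top, width, height] in pixels, round what is visible of it).
Readings, each from a call of its own:
- robot.current_t(): time.
- robot.current_q(): joint angles.
- robot.current_qd(): joint speeds.
- robot.current_joint_efforts(): joint torques, N m.
- robot.current_position(): TCP position.
- robot.current_orientation(): TCP orientation.
- robot.current_ft_force(): force on the tool from outside, world axes, zero at the start.
- robot.current_wrist_torque(): the same for the moment, N m.
- robot.current_grip_width(): finger opening in m.
Only numpy, scipy, OpenCV 4.12 (cv2) and the standard library are available. Lean on these libraries where they do the work, as an engineer would, in place of code of your own. Each camera call takes 0.05 s, during which the arm holds its last target. There are 200 camera calls.

TASK

On the lab bench lie two filter slides and a small white fluorometer with a slot in its front. Push the slide that has three windows into the slot, windowed end first and lying flat, until it meets the stop inside and is fully home, and let go of it. Leave the two-window slide where it lies.

Things in the scene. Friction and masses are not known exactly. Their poses are not given: they have to be found in the camera images.
- slide3_grip (a point): Grip of the three-window slide (flat aluminium plate 140 x 44 x 12 mm, about 260 g, three round windows in a row): an upright steel fin at its rear end, 34 mm along the slide, 14 mm across, top 52 mm over the plate's underside. Point: middle of the fin, 34 mm over the underside; take it here from above, closing across the slide. x = towards the windowed leading end, y = across, z = up.
- slide3_nose (a point): Middle of the leading end face of that three-window slide, 120 mm ahead of the grip point along x, 6 mm over the plate's underside; same axes. This end enters the slot first, up to a hidden rigid stop 75 mm behind the mouth, with only light friction before it; then the grip point is 45 mm in front of the mouth and the fin stays outside.
- mouth (a point): Slot mouth of the fixed fluorometer: middle of its lower edge, 6 mm over the bench. x = level into the slot, y = across, z = up. Slot 56 mm wide, 22 high, 75 deep, roof top 40 over the bench; taller body (78) 75 behind the mouth. A tray level with the slot floor, 90 wide, reaches 75 in front; on it 16 mm high cheeks funnel from 82 mm apart (26 in front) to 56 at the mouth.
- slide2_grip (a point): Grip of the other slide, to be left alone: the same in every measure and the same point and axes, but its plate has two round windows instead of three.
Things that resemble listed ones, but are neither listed nor needed, are in the scene too. What is shaped like the part that bears slide3_grip but green, pink or turquoise is not meant.

How it is judged:
At the end, for the whole second after the job is handed in: The three-window slide lies flat (within 6 degrees) in the slot, windowed end in, within 10 mm of the stop (leading end at least 65 mm behind the mouth), in line with the slot within 11 degrees and 15 mm; the two-window slide is within 40 mm of where it lay (x of slide3_nose in the frame of mouth above 0.065 m and y of slide3_nose in the frame of mouth between -0.015 and 0.015 m and z of slide3_nose in the frame of mouth between -0.004 and 0.018 m and angle between the x axis of slide3_grip and the x axis of mouth, either way round below 0.2 rad and angle between slide3_grip's own z axis and vertical below 0.1 rad and z of slide3_grip in the frame of mouth below 0.042 m and distance of slide2_grip from where it was at the start of the episode below 0.04 m); the robot touches nothing.
It fails at once if the two-window slide is shifted by more than 40 mm (distance of slide2_grip from where it was at the start of the episode above 0.04 m).
It also fails if it takes over 42 s, if anything falls off the work surface, if the arm or the gripper's body presses on something with over 40 N, if the wrist force passes 120 N, or if a joint passes its speed limit or range.

## Working session

There is one attempt and no reset: what is moved stays moved. The work goes in short steps, each a Python script; the robot and the scene stay as the last script left them, time stands still between calls to the robot, and variables do not carry over. Pictures are saved under pics/ and viewed, about 8 in all and at most 12, crops included, and the job is handed in when it is done.

```bash
mkdir -p pics
cat > h.py <<'E'
import numpy as np, cv2
from plant import robot, kin, viewer
def save(n,im): cv2.imwrite('pics/'+n,im[:,:,::-1])
def ray(cam,u,v,pose=None):
    c=viewer.camera_info(cam); d=np.array([(u-c['cx'])/c['fx'],(v-c['cy'])/c['fy'],1.])
    if cam=='wrist':
        T=np.eye(4);T[:3,:3]=pose[1];T[:3,3]=pose[0];M=T@np.array(c['hand_eye'])
    else: M=np.linalg.inv(np.array(c['view']))
    return M[:3,3],M[:3,:3]@d
def onz(cam,u,v,z,pose=None):
    o,d=ray(cam,u,v,pose); return o+d*(z-o[2])/d[2]
def proj(cam,p,pose=None):
    c=viewer.camera_info(cam)
    if cam=='wrist':
        T=np.eye(4);T[:3,:3]=pose[1];T[:3,3]=pose[0];V=np.linalg.inv(T@np.array(c['hand_eye']))
    else: V=np.array(c['view'])
    q=V[:3,:3]@p+V[:3,3]; return c['fx']*q[0]/q[2]+c['cx'],c['fy']*q[1]/q[2]+c['cy']
E
python3 - <<'E'
from h import *
a=viewer.get_image('top');b=viewer.get_image('scene')
save('top1.png',cv2.resize(a,(800,600),interpolation=cv2.INTER_CUBIC));save('scene1.png',b)
for c in('top','scene'):
  for t in('slide3_grip','slide2_grip'):
    print(c,t,[(x['extent'],round(x['conf'],2)) for x in viewer.spot_in(c,t)])
  print(viewer.camera_info(c))
print(robot.current_t())
E
```

```text
top slide3_grip [([358.2, 209.4, 28.5, 53.4], 0.87), ([199.9, 100.5, 52.1, 32.8], 0.81), ([283.5, 240.3, 36.1, 52.7], 0.78), ([262.1, 139.4, 52.7, 17.5], 0.71)]
top slide2_grip [([279.6, 188.2, 51.7, 29.3], 0.7)]
{'fx': 352.72629887083855, 'fy': 352.72629887083855, 'cx': 253.82299353883738, 'cy': 187.8410831459303, 'view': array([[ 0.0127826 , -0.99985072, -0.01162518, -0.10247322],
       [-0.99718947, -0.01188851, -0.07397182,  0.47266637],
       [ 0.07382257,  0.01253806, -0.99719257,  0.9404469 ],
       [ 0.        ,  0.        ,  0.        ,  1.        ]])}
scene slide3_grip [([216.2, 101.5, 49.0, 28.9], 0.92), ([169.4, 235.3, 33.1, 71.5], 0.85), ([279.5, 118.2, 41.5, 42.0], 0.72), ([177.5, 169.4, 42.0, 60.3], 0.58)]
scene slide2_grip [([237.1, 129.7, 19.3, 56.0], 0.85)]
{'fx': 381.8444654785897, 'fy': 381.8444654785897, 'cx': 253.57643701903442, 'cy': 188.50476557990504, 'view': array([[-0.88543425,  0.46467853, -0.00894743,  0.47525015],
       [ 0.36054799,  0.67461313, -0.64412908, -0.05404831],
       [-0.2932769 , -0.57355992, -0.76486448,  0.94472594],
       [ 0.        ,  0.        ,  0.        ,  1.        ]])}
0.3
```

View pics/top1.png

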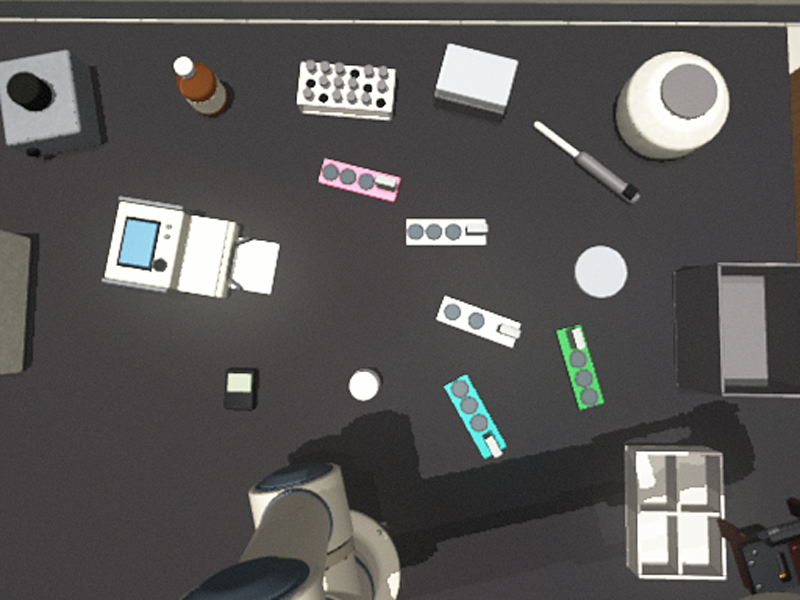

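View pics/scene1.png

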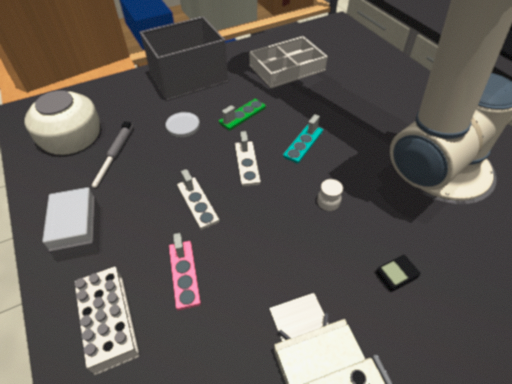

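Run:
```python
from h import *
s=1/1.5625
P=lambda n,u,v,z:print(n,onz('top',u*s,v*s,z).round(4))
P('fin',477,229,.052)
for w in((415,232),(434,232),(453,232)):P('win',*w,.012)
P('fin2',509,331,.052)
P('roofA',242,222,.04);P('roofB',226,297,.04);P('trA',279,240,.006);P('trB',271,294,.006)
P('roofbackA',184,208,.04)
print(viewer.camera_info('wrist'),robot.current_orientation().round(3))
```

```text
fin [ 0.5819 -0.2311  0.052 ]
win [ 0.5832 -0.1276  0.012 ]
win [ 0.5835 -0.161   0.012 ]
win [ 0.5839 -0.1944  0.012 ]
fin2 [ 0.4111 -0.2846  0.052 ]
roofA [0.5921 0.1701 0.04  ]
roofB [0.4628 0.1931 0.04  ]
trA [0.5674 0.1134 0.006 ]
trB [0.4712 0.1247 0.006 ]
roofbackA [0.6155 0.2712 0.04  ]
{'fx': 297.47815152711894, 'fy': 297.47815152711894, 'cx': 255.28616691527174, 'cy': 191.06551936960145, 'hand_eye': array([[ 9.99999641e-01, -8.33925724e-04, -1.49723965e-04,
         9.27295299e-04],
       [-7.23696002e-05, -2.60141419e-01,  9.65570524e-01,
        -1.62968119e-01],
       [-8.44163503e-04, -9.65570167e-01, -2.60141386e-01,
         7.09173403e-02],
       [ 0.00000000e+00,  0.00000000e+00,  0.00000000e+00,
         1.00000000e+00]])} [[ 0.288 -0.     0.958]
 [-0.958  0.001  0.288]
 [-0.001 -1.     0.   ]]
```

```bash
cat >> h.py <<'E'
def R(d):
    d=np.array([d[0],d[1],0.]);d/=np.linalg.norm(d); y=np.array([0,0,-1.]); return np.c_[np.cross(y,d),y,d]
def pose(): return np.array(robot.current_position()),np.array(robot.current_orientation())
E
python3 - <<'E'
from h import *
import pickle
robot.move_to(np.array([.535,.06,.22]),R((.17,.985)))
pm=pose();a=viewer.get_image('wrist')
robot.move_to(np.array([.582,-.231,.2]),R((-.01,1)))
ps=pose();b=viewer.get_image('wrist')
print([(x['extent'],round(x['conf'],2)) for x in viewer.spot_in('wrist','slide3_grip')])
pickle.dump((pm,ps,a,b),open('w.pkl','wb'))
Z=lambda i:cv2.resize(i,(800,600),interpolation=cv2.INTER_CUBIC)
save('wm.png',Z(a));save('ws.png',Z(b));print(pm,ps,robot.current_t())
E
```

```text
[([239.0, 65.1, 39.3, 131.1], 0.78), ([0.0, 128.0, 51.9, 66.3], 0.65), ([308.6, 0.0, 57.1, 55.3], 0.61)]
(array([0.53513051, 0.05925311, 0.21996414]), array([[ 9.85212930e-01, -2.46383703e-05,  1.71334413e-01],
       [-1.71334415e-01, -2.13684236e-04,  9.85212907e-01],
       [ 1.23374227e-05, -9.99999977e-01, -2.14745873e-04]])) (array([ 0.58222602, -0.23011886,  0.2002726 ]), array([[ 9.99945058e-01,  4.46088688e-04, -1.04729576e-02],
       [ 1.04727645e-02,  4.33107123e-04,  9.99945065e-01],
       [ 4.50600094e-04, -9.99999807e-01,  4.28411545e-04]])) 4.1667
```

View pics/wm.png

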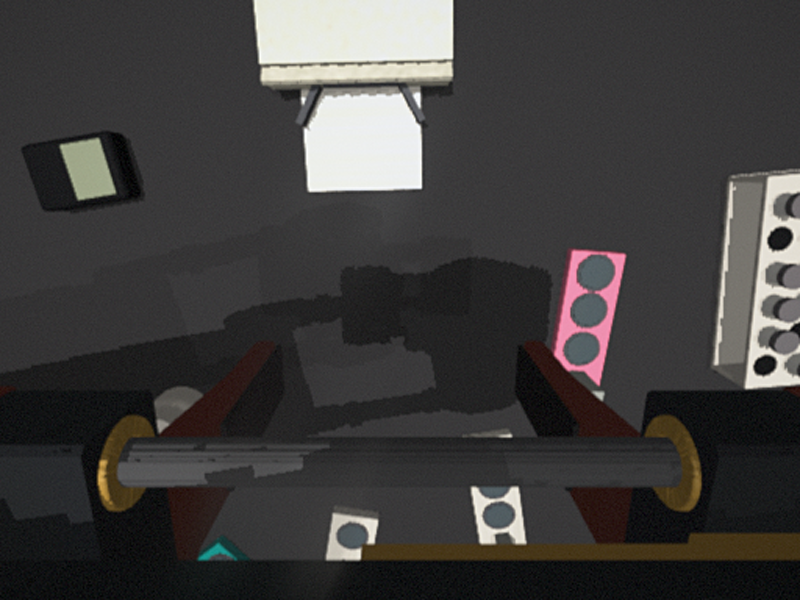

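View pics/ws.png

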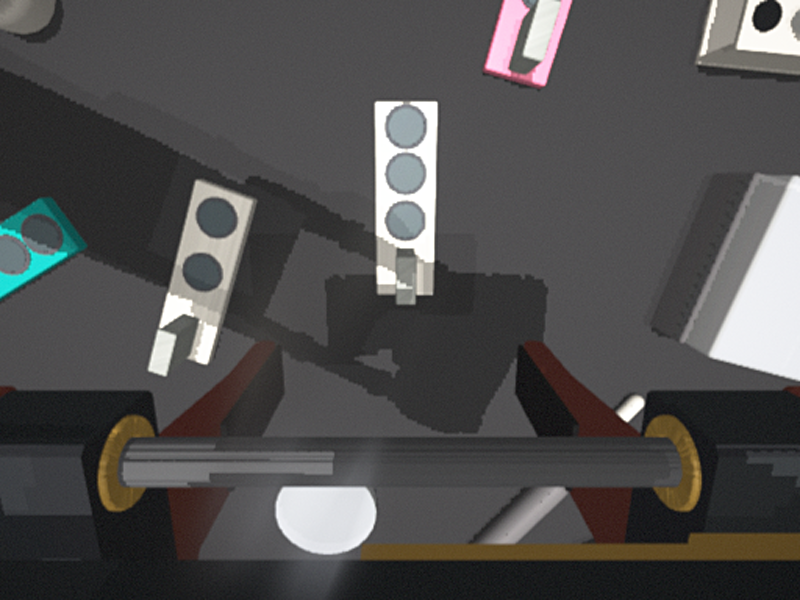

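Run:
```python
from h import *
import pickle
pm,ps,a,b=pickle.load(open('w.pkl','rb'));s=1/1.5625
def P(n,u,v,z,p):
    q=onz('wrist',u*s,v*s,z,p);print(n,q.round(4));return q
for n,u,v,z in(('noseL',375,101,.012),('noseR',438,101,.012),('w1',406,127,.012),('w2',405,174,.012),('w3',405,220,.012),('finrear',405.5,304,.052)):P(n,u,v,z,ps)
for n,u,v,z in(('trL',308,191,.006),('trR',422,188,.006),('trLb',301,95,.006),('trRb',421,95,.006),('roofL',260,66,.04),('roofR',453,62,.04),('cheekL',298,125,.022),('cheekR',425,123,.022),('ciL',321,88,.022),('ciR',402,86,.022)):P(n,u,v,z,pm)
```

```text
noseL [ 0.5646 -0.1111  0.012 ]
noseR [ 0.6088 -0.1107  0.012 ]
w1 [ 0.5866 -0.1281  0.012 ]
w2 [ 0.5863 -0.1605  0.012 ]
w3 [ 0.5867 -0.1937  0.012 ]
finrear [ 0.5872 -0.2478  0.052 ]
trL [0.4743 0.1272 0.006 ]
trR [0.5634 0.114  0.006 ]
trLb [0.4847 0.1968 0.006 ]
trRb [0.5735 0.1812 0.006 ]
roofL [0.4673 0.213  0.04  ]
roofR [0.5956 0.193  0.04  ]
cheekL [0.4806 0.1744 0.022 ]
cheekR [0.5722 0.1598 0.022 ]
ciL [0.5025 0.1959 0.022 ]
ciR [0.5599 0.1872 0.022 ]
```

Run:
```python
from h import *
G=np.array([.587,-.231,.017]);d=np.array([.15,.9887,0]);d/=np.linalg.norm(d);M=np.array([.5303,.194,0])
r0=R((0,1));r1=R(d)
robot.move_to(G+[0,0,.06],r0)
print(robot.move_straight(G,rate=.08,f_stop=8),robot.current_position())
robot.grasp(40);print('w',robot.current_grip_width())
robot.move_straight(G+[0,0,.07],rate=.15);print('w',robot.current_grip_width(),robot.current_ft_force())
H=M-d*.165+[0,0,.087]
robot.move_to(H,r1)
robot.move_straight(M-d*.165+[0,0,.032],rate=.1)
p=pose();im=viewer.get_image('wrist');sc=viewer.get_image('scene')
save('ins.png',cv2.resize(im,(800,600),interpolation=cv2.INTER_CUBIC))
save('ins_s.png',cv2.resize(sc[190:384,180:440],(780,582),interpolation=cv2.INTER_CUBIC))
print(p,robot.current_t(),robot.current_ft_force(),robot.current_grip_width())
for n,q in(('nose',M-d*.045+[0,0,.027]),('mouth',M+[0,0,.006])):print(n,np.array(proj('wrist',q,p))*1.5625)
```

```text
False [ 0.58732245 -0.23116034  0.01749245]
w 0.013834418187607856
w 0.01357919382443185 [ 2.11967171e-03  4.91383365e-01 -3.70065316e+00]
(array([0.50589628, 0.0306691 , 0.03238894]), array([[ 9.88634282e-01,  4.98390387e-04,  1.50339640e-01],
       [-1.50339666e-01,  1.56154596e-05,  9.88634404e-01],
       [ 4.90378260e-04, -9.99999876e-01,  9.03658232e-05]])) 9.2333 [ 0.48836458 -0.95004128 -2.78299503] 0.013814921988916106
nose [396.29679106  12.18303184]
mouth [ 396.24722173 -116.08252568]
```

View pics/ins.png

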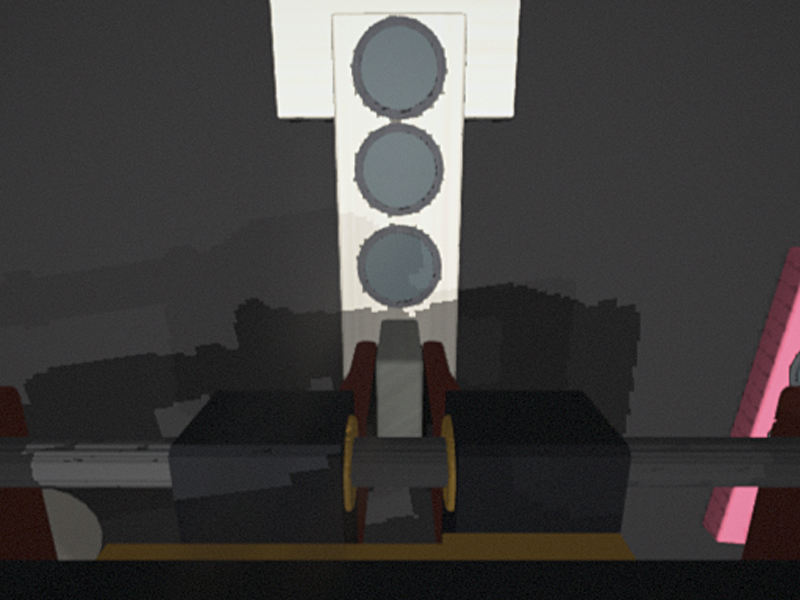

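View pics/ins_s.png

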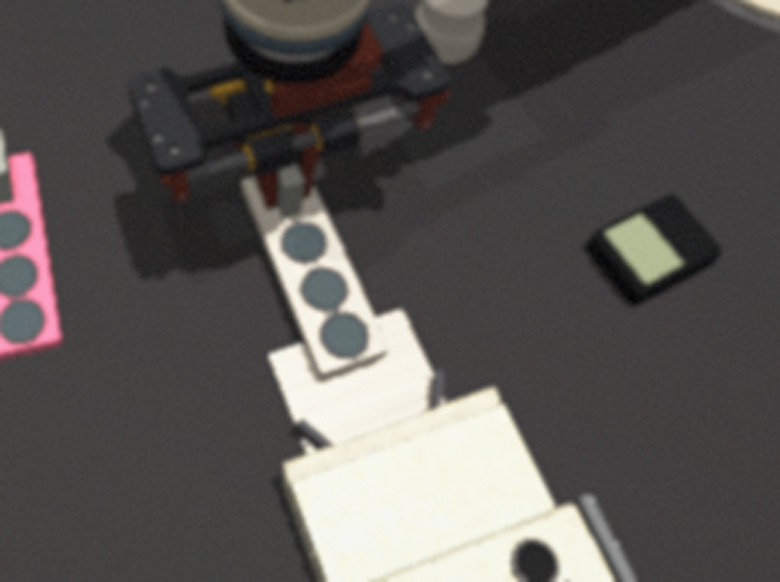

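Run:
```python
from h import *
d=np.array([.15,.9887,0]);d/=np.linalg.norm(d);M=np.array([.5303,.194,0])
D=lambda:((robot.current_position()-M)@d).round(4)
print(robot.move_straight(M-d*.165+[0,0,.0265],rate=.05,f_stop=6),robot.current_position())
print(robot.move_straight(M-d*.065+[0,0,.0265],rate=.06,f_stop=10),D(),robot.current_ft_force())
print(robot.move_straight(M-d*.03+[0,0,.0265],rate=.03,f_stop=12),D(),robot.current_ft_force(),robot.current_grip_width(),robot.current_t())
im=viewer.get_image('scene')
save('ins2.png',cv2.resize(im[190:384,180:440],(780,582),interpolation=cv2.INTER_CUBIC))
```

```text
False [0.50535964 0.03089387 0.02628071]
False -0.0653 [-0.37107179  0.43938625 -2.78887345]
True -0.0447 [ 0.55692554 -0.39520697 -3.48781999] 0.013814022160772595 12.0583
```

View pics/ins2.png

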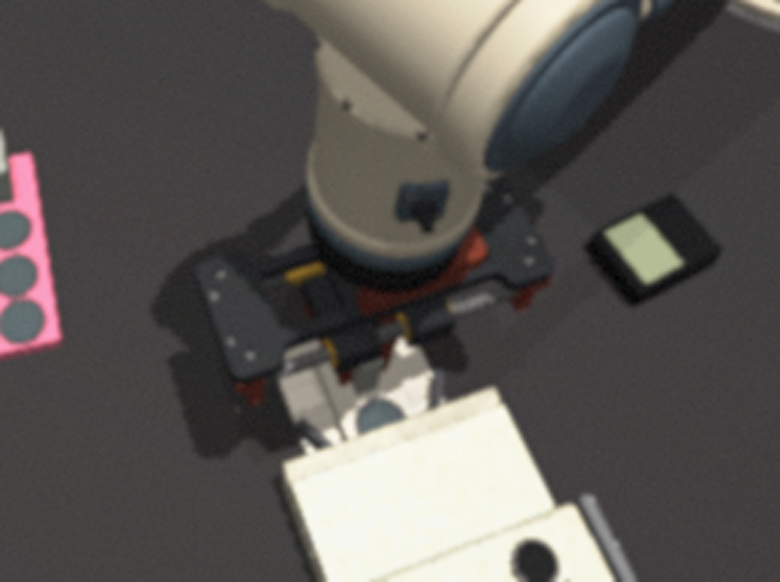

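Run:
```python
from h import *
p=np.array(robot.current_position())
print(robot.move_straight(p-[0,0,.006],rate=.02,f_stop=5),robot.current_position(),robot.current_ft_force())
robot.open_jaws();robot.dwell(.2)
p=np.array(robot.current_position())
robot.move_straight(p+[0,0,.1],rate=.12)
p=np.array(robot.current_position());d=robot.current_orientation()[:,2]
robot.move_straight(p-d*.09+[0,0,.03],rate=.2)
ps=pose();im=viewer.get_image('wrist')
print([(x['extent'],round(x['conf'],2)) for x in viewer.spot_in('wrist','slide3_grip')])
save('fin.png',cv2.resize(im,(800,600),interpolation=cv2.INTER_CUBIC))
M=np.array([.5303,.194,0]);d=np.array([.15,.9887,0])
for k in(.028,.062):print(k,np.array(proj('wrist',M-d*k+[0,0,.058],ps))*1.5625)
print('rear',np.array(proj('wrist',M-d*.065+[0,0,.018],ps))*1.5625)
t=viewer.get_image('top');save('fin_t.png',cv2.resize(t[80:260,60:360],(800,480),interpolation=cv2.INTER_CUBIC))
print(robot.current_t(),robot.current_ft_force())
```

```text
True [0.52265564 0.14971918 0.02294202] [-1.11737759 -0.18046526  4.48239816]
[([391.7, 166.2, 68.7, 112.7], 0.6), ([231.8, 30.2, 50.1, 82.0], 0.55)]
0.028 [403.51468433  96.72121717]
0.062 [403.45291894 166.21522382]
rear [403.20371997 171.95640072]
15.5083 [ 0.23549608 -0.5412615   0.13681044]
```

View pics/fin.png

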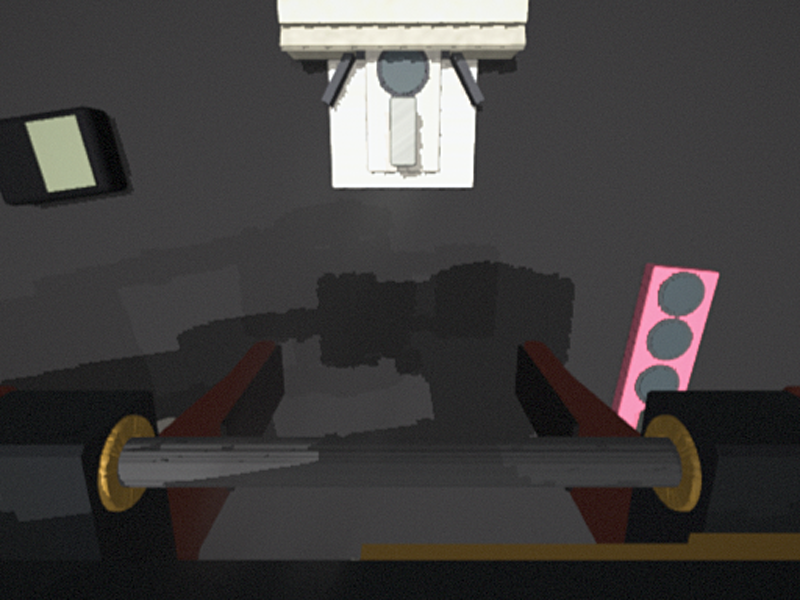

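View pics/fin_t.png

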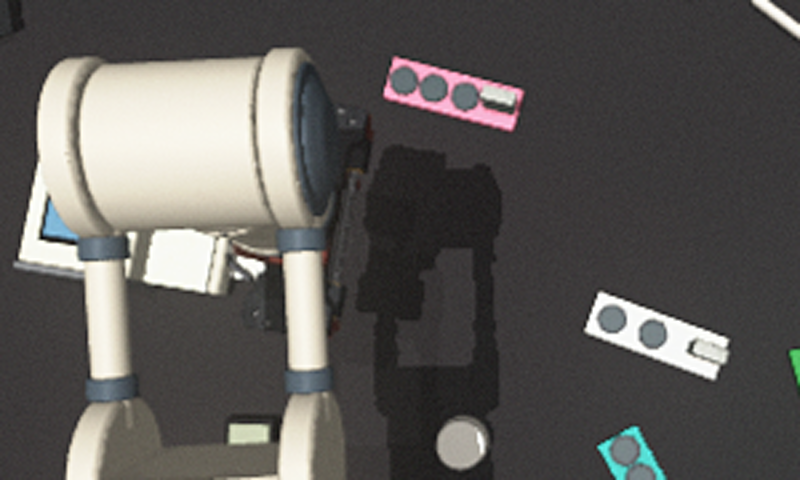

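```bash
python3 -c "
from h import *
robot.finish_job();print(robot.current_t())"
```

```text
the job is handed in; nothing more can be done
the job is handed in; nothing more can be done
```

The three-window slide is in the fluorometer slot, windowed end first, and I let go of it and handed the job in. The clock read about 15.5 s at the last check before hand-in.

- **Depth:** the push stopped on contact with the grip point 44.7 mm in front of the estimated mouth. The nominal value at the stop is 45 mm.
- **Seating:** in the final wrist picture, taken after I lowered, released and backed off, the fin sat where it should for a fully home slide, within about 1 mm. The slide looked flat, straight and centred between the cheeks.
- **Two-window slide:** it was not touched, and in the last top picture it still looks to be where it started. I judged that by eye and did not measure it.
- **Robot:** the arm is clear of everything, with the force on the tool near zero.

One measurement disagreed: the roof's front edge in the wrist picture put the mouth about 8 mm deeper than the tray and cheeks did. I used the tray and cheeks, and the point where the push stopped agreed with them. No other check failed.

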